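Put a spark plug away in its tilt-out bin

TASK

Put the spark plug lying on the counter away in the tilt-out bin with the yellow pull: tip that bin open, lower the plug into it with the gripper rather than dropping it (the ceramic cracks), and push the bin back until it clicks fully shut. Keep the red and green bins shut, and leave the other things on the counter where they are.

Things in the scene. Friction and masses are not known exactly. Their poses are not given: they have to be found in the camera images.
- bin_stand: flat steel strip 440 x 125 x 10 mm on the counter that carries a row of three tilt-out bin units side by side, 143 mm apart; which colour stands where changes, as do the row's place and heading. Origin: centre of its underside; x points from the row's front to its back, y along the row
- unit_yellow: grey plastic housing of the yellow bin, open in front, a yellow card on its roof; 140 mm wide, 108 mm deep. Origin: centre of its underside, on the strip; x from its front to its back, y along the row, z up. Roof top 145 mm above the origin (155 mm above the counter), roof front edge 32 mm and side walls' front edges up to 50 mm in front of the origin
- yellow_hinge (a point): pivot axis of the yellow bin, at the middle of its width, 50 mm above the counter; fixed to the housing, axes as unit_yellow's. Blue bin, when shut, from the pivot: front panel outer face 25 mm in front, its top 98 mm up; floor 8 mm below; rear wall inside face 71 mm behind, 55 mm up; side walls slope down to the rear, 118 mm apart inside; open on top
- yellow_pull (a point): middle of the bin's yellow pull: a level round bar 10 mm in diameter, 80 mm long, along the pivot axis, on an arm at each end, 27 mm clear of the bin's front panel. Shut: 57 mm in front of and 88 mm above the pivot (138 mm above the counter); it swings with the bin about the pivot (open: 100 mm in front, 31 mm above). Axes as unit_yellow's when shut, tipping with the bin
- yellow_floor (a point): middle of the inner floor of the yellow bin (92 mm deep by 118 mm wide), 25 mm behind and 8 mm below the pivot when shut; moves with the bin. Its z axis points from the floor to the bin's mouth, x to the bin's rear wall, y along the pivot axis
- bin_yellow (a joint): tip angle of the yellow bin, rad: 0 shut, growing as its top comes forward, 0.70 (40 degrees) fully open. A side spring catch holds it shut: 5 to 10 N at the pull opens it; let go past about 0.45 it sinks fully open by itself and stays. Swung back it meets the catch at about 0.14, where it may stand ajar; about 10 N more snaps it over, then it is held at 0 to 0.03
- plug_grip (a point): middle of the spark plug's steel hexagon, the place to grip, 9.5 mm above what the plug lies on. The plug (66 mm long, about 45 g) lies level along x: white ceramic 10 to 12 mm thick, then a 6 mm terminal that ends 40 mm towards +x; thread, 14 mm thick, ends 26 mm towards -x. Hexagon 14 mm long, 19 mm across flats, 22 mm across corners. y level, z up
- bin_red (a joint): tip angle of the bin with the red pull, same kind of unit, rad: 0 shut. Must stay shut
- bin_green (a joint): tip angle of the bin with the green pull, same kind of unit, rad: 0 shut. Must stay shut
- plug: the same spark plug; origin below its middle, on the surface it lies on, 7 mm from plug_grip towards the terminal
- oil_filter: white screw-on oil filter with a blue band, standing, 66 mm in diameter, 60 mm high; leave it. Origin: centre of its underside
- sprocket: steel clutch drum with sprocket, 62 mm in diameter, 22 mm high; leave it. Origin: centre of its underside
- air_filter: cream pleated air filter pad on a black foot, 62 x 50 x 22 mm; leave it. Origin: centre of its underside
- oil_bottle: green oil bottle with red cap, 62 mm in diameter, 165 mm high; leave it. Origin: centre of its underside
- spanner: steel spanner lying flat, 180 mm long, 8 mm thick; leave it. Origin: its middle, on the counter
- screwdriver: screwdriver with an orange handle lying down, 190 mm long, 26 mm thick; leave it. Origin: its middle, on the counter
- parts_carton: small brown parts box, 75 x 55 x 50 mm; leave it. Origin: centre of its underside
Things that resemble listed ones, but are neither listed nor needed, are in the scene too. Several things look just like the plug: the one meant starts farthest to the robot's right.

How it is judged:
On the way, in this order (a step that is already met when the one before it is completed fails the run):
1. the yellow bin is tipped open (past 0.5 rad) (value of joint bin_yellow above 0.5 rad), for 0.2 s.
2. the plug is down inside the open yellow bin, its hexagon less than 60 mm from the bin's floor, while the fingers still hold it (value of joint bin_yellow above 0.4 rad and contact force between the fingers and plug above 0.5 N and z of plug_grip in the frame of yellow_floor between 0 and 0.06 m and x of plug_grip in the frame of yellow_floor between -0.048 and 0.048 m and y of plug_grip in the frame of yellow_floor between -0.059 and 0.059 m), for 0.1 s.
At the end, for the whole second after the job is handed in: The yellow bin is shut and held by its catch (tip angle under 0.06 rad), with the plug at rest inside it (its hexagon within the bin's walls and less than 60 mm above the bin's floor); the red and green bins are shut (under 0.06 rad) (value of joint each of bin_yellow, bin_red, bin_green below 0.06 rad and z of plug_grip in the frame of yellow_floor between 0 and 0.06 m and x of plug_grip in the frame of yellow_floor between -0.048 and 0.048 m and y of plug_grip in the frame of yellow_floor between -0.059 and 0.059 m and linear speed of plug below 0.05 m/s); the robot touches nothing.
It fails at once if the plug is dropped (falls faster than 1.1 m/s, about 60 mm, out of the fingers) (linear speed of plug above 1.1 m/s and not (contact force between the fingers and plug above 0.05 N)).
It fails at once if the red or the green bin is pulled open (past 0.1 rad) (value of joint any of bin_red, bin_green above 0.1 rad).
It fails at once if another thing on the counter is moved by more than 30 mm (distance of any of oil_filter, sprocket, air_filter, oil_bottle, spanner, screwdriver, parts_carton from where it was at the start of the episode above 0.03 m).
It also fails if it takes over 72 s, if anything falls off the work surface, if the arm or the gripper's body presses on something with over 40 N, if the wrist force passes 120 N, or if a joint passes its speed limit or range.

ROBOT

A 6-joint arm with a two-finger parallel gripper is mounted at the origin on the work surface. World frame = base frame: x ahead of the robot, y to its left, z up, the work surface at z = 0. Lengths are in m, angles in rad, forces in N, time in s.
With the tool pointing down it reaches from about 0.35 to 0.975 m from the base axis. Payload 4.9 kg.
Tool frame: the origin (TCP) lies between the finger pads; the fingertips stand 14 mm ahead of it and the grasp point (between the pads) lies 5 mm behind it (manip.tcp_to_tips is the distance from the TCP to the fingertips, in m); z points along the fingers, y is the line along which they close (so a half turn about z gives the same grasp; the last joint's range is limited). The gripper opens to 85 mm and grips with 20 to 120 N. Pads are 22 mm wide; open, the fingers measure 114 mm over their backs; the gripper's body (76 mm by 85 mm) begins 54 mm behind the grasp point. The pads swing forward as they close: fully open they stand 13 mm farther back than shut.
Start: joints at [-1.466, 0.053, 1.613, -0, 1.476, -0.119], TCP at [0.139, -0.609, 0.245] pointing down, gripper open.
Joint ranges: [-3.01, 3.01], [-1.01, 2.22], [0.06, 2.58], [-1.02, 4.17], [0.09, 2.62], [-3.14, 3.14]. Speed limits (rad/s): [2.57, 2.57, 3.14, 3.14, 3.14, 3.14].

INTERFACE

Orientations are given as a unit quaternion [w, x, y, z].
In Python, from plant import manip gives the robot as it stands.
- The arm moves only by the tool servo_tool, never from a script. Its argument "moves" is a list that holds one entry, the list of rows, each a list of 7 numbers: the shift along the tool's x, y, z in mm, then the turn, a rotation vector about the tool's x, y, z in degrees, then the finger opening in mm, from 0 to 85.4. In form: [[[x, y, z, ax, ay, az, fingers], ...]]. A call has 1 to 12 rows; each row shifts and turns the commanded pose from where the row before left it, along the tool's axes as they then stand; what a row does not reach is not made up. A row lasts 1/8 s, in which the tool goes at most 62.5 mm and 10.7 degrees, less where a joint would pass 70% of its speed; a pose out of reach is approached as far as the arm can. A call with a gripper value outside its range is refused whole. The fingers move at their own pace and stop on an object; the grip force is fixed at half the most. Time passes only in rows, so rows that do not move let the fingers close. It gives the time, the measured TCP pose, the force, the opening and the grip force at its end, in the units of the state.
- manip.state(): the state, without advancing time (a new reading comes with each control period).
- manip.grab_frame(name): name is "scene" or "top"; returns a dict with "image" (420x560x3 uint8, blue, green, red), "mtx" (3x3 intrinsics, pixels), "eye" and "rotation" of the camera in the world. Camera axes: x right, y down, z forward; pixel columns grow to the right and rows downward; lengths in m; the calibration is good to about 2 mm. A picture is of the moment at which its call begins. There is no depth.
- manip.job_done(): hands the job in; it is judged then, once.
The state is a dict: "time": time; "joint_pos": joint angles; "joint_vel": joint speeds; "joint_efforts": joint torques, N m; "tool_pos": TCP position; "tool_rot": TCP orientation; "contact_force": force on the tool from outside, world axes, zero at the start; "ft_torque": the same for the moment, N m; "gripper_width": opening from 0.0 (shut) to 1.0 (fully open); "grasp_force": force on a finger pad.
Only numpy, scipy, OpenCV 4.12 (cv2) and the standard library are available. Lean on these libraries where they do the work, as an engineer would, in place of code of your own. Each camera call takes 0.05 s, during which the arm holds its last target. There are 200 camera calls.

## Working session

There is one attempt and no reset: what is moved stays moved. The work goes in short steps, Python scripts to look and compute and a tool call to move; the robot and the scene stay as the last step left them, time stands still between calls to the robot, and variables do not carry over. Pictures are saved under pics/ and viewed, at most 10 in all, crops included, and the job is handed in when it is done.

Besides the shell and the picture viewer there is one more tool, called as a command line: name --argument value ..., lists and objects as JSON in quotes. servo_tool: Moves the arm, as the interface text tells. Its arguments: {"type":"object","properties":{"moves":{"type":"array"}},"required":["moves"]}

```bash
mkdir -p pics; cat > h.py <<'E'
import numpy as np, cv2, json
from plant import manip
def grab(n,save=None):
    f=manip.grab_frame(n)
    if save: cv2.imwrite('pics/'+save,f['image'])
    return f
def ray(f,u,v):
    d=np.array(f['rotation'])@np.linalg.inv(np.array(f['mtx']))@np.array([u,v,1.]); return np.array(f['eye']),d
def onz(f,u,v,z):
    e,d=ray(f,u,v); return e+d*(z-e[2])/d[2]
def proj(f,p):
    c=np.array(f['mtx'])@(np.array(f['rotation']).T@(np.array(p)-np.array(f['eye']))); return c[:2]/c[2]
E
python3 - <<'E'
from h import *
for n in('scene','top'):
    f=grab(n,n+'0.png'); print(n,np.round(f['eye'],3),np.round(f['rotation'],3).tolist(),f['mtx'][0][0])
print(manip.state())
E
```

```text
scene [1.139 0.051 0.894] [-0.194, 0.594, 0.74, -0.251] 381.4353083298405
top [ 0.375 -0.081  1.19 ] [0.061, -0.699, 0.711, -0.053] 480.1735714995626
{'time': 0.1, 'joint_pos': array([-1.46596070e+00,  5.32958529e-02,  1.61417430e+00,  1.63641452e-05,
        1.47599228e+00, -1.18974219e-01]), 'joint_vel': array([-8.62602826e-05, -2.26042901e-03, -3.82535316e-03,  1.28842462e-03,
        9.47717712e-04,  1.96807714e-03]), 'joint_efforts': array([ 1.20056859e-03, -3.94898629e+01, -3.71368396e+01, -5.49544393e-05,
        3.86835527e-03,  3.10778475e-06]), 'tool_pos': array([ 0.13867948, -0.60886396,  0.2441723 ]), 'tool_rot': array([-9.34810841e-04,  9.93744828e-01,  1.11670684e-01,  1.47533709e-05]), 'contact_force': array([-0.27975924, -0.07147837,  0.3267911 ]), 'ft_torque': array([-0.03589681,  0.01168182,  0.0320792 ]), 'grasp_force': 0.0, 'gripper_width': 1.0007219872039426}
```

View pics/scene0.png

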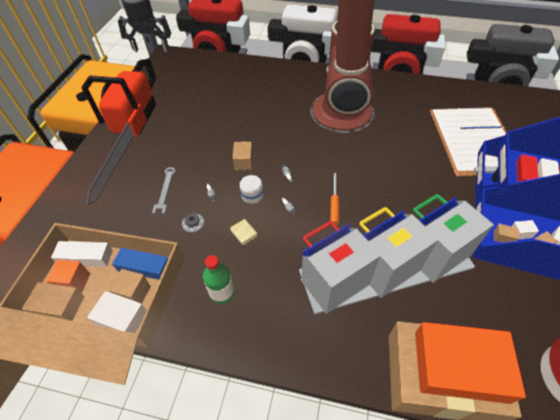

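View pics/top0.png

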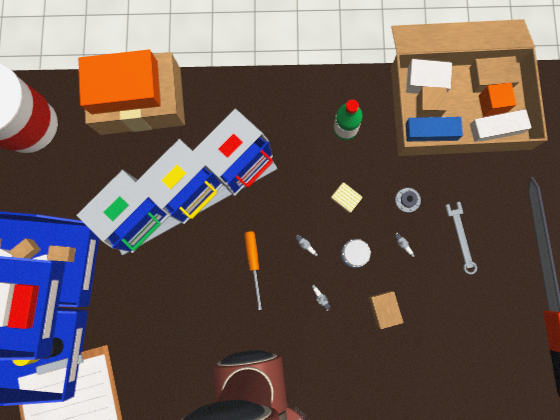

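The scene view shows the bin row with red, yellow and green cards at (341,253), (400,238) and (455,223). In the top view the cards are at red (230,146), yellow (174,177) and green (116,208), with the yellow pull at about (200,200).
Plug look-alikes in the top view are at (306,245), (321,297) and (404,245). The robot's right is image right, so the one meant is (404,245), which is about (211,191) in the scene view.

```bash
cat >> h.py <<'E'
from scipy.spatial.transform import Rotation as R
_g=grab
def grab(n,save=None):
    f=_g(n,save); q=np.array(f['rotation'])
    if q.size==4: f['rotation']=R.from_quat(q,scalar_first=True).as_matrix()
    return f
def blobs(m,amin=20):
    n,l,s,c=cv2.connectedComponentsWithStats(m.astype(np.uint8)*255)
    return [(s[i,4],c[i],l==i) for i in range(1,n) if s[i,4]>=amin]
E
python3 - <<'E'
from h import *
F={n:grab(n) for n in('scene','top')}
for n,f in F.items():
    hsv=cv2.cvtColor(f['image'],cv2.COLOR_BGR2HSV)
    H,S,V=[hsv[...,i].astype(int) for i in range(3)]
    print(n)
    for nm,m in dict(yellow=(abs(H-28)<5)&(S>170)&(V>120),red=((H<5)|(H>175))&(S>190)&(V>120),green=(abs(H-68)<10)&(S>180)&(V>80)).items():
        for a,c,l in blobs(m,25):
            p=onz(f,*c,0.155); q=onz(f,*c,0.138)
            ys,xs=np.nonzero(l); r=cv2.minAreaRect(np.c_[xs,ys].astype(np.float32))
            if p[0]<0.9 and -.1<p[1]<.6: print(nm,a,c.round(1),'z155',p.round(3),'z138',q.round(3),np.round(r[1],1),round(r[2],1))
    # plug
    c=(211,191) if n=='scene' else (404,245)
    g=f['image'].max(2).astype(int); w=20
    m=np.zeros_like(g,bool); m[c[1]-w:c[1]+w,c[0]-w:c[0]+w]=g[c[1]-w:c[1]+w,c[0]-w:c[0]+w]>85
    for a,cc,l in blobs(m,25):
        ys,xs=np.nonzero(l); P=np.array([onz(f,x,y,.008)[:2] for x,y in zip(xs,ys)])
        mu=P.mean(0); u,s,vt=np.linalg.svd(P-mu,full_matrices=False); t=(P-mu)@vt[0]
        print('plug',a,cc,mu.round(4),vt[0].round(3),t.min(),t.max(),'ends',(mu+vt[0]*t.min()).round(4),(mu+vt[0]*t.max()).round(4))
a=F['top']['image'][215:275,375:435]; b=F['scene']['image'][161:221,181:241]
cv2.imwrite('pics/plug.png',np.hstack([cv2.resize(x,(390,390),interpolation=cv2.INTER_CUBIC) for x in(a,b)]))
a=F['top']['image'][140:240,130:280]
cv2.imwrite('pics/bin.png',cv2.resize(a,(780,520),interpolation=cv2.INTER_CUBIC))
E
```

```text
scene
yellow 113 [374.5 216.6] z155 [0.574 0.135 0.155] z138 [0.561 0.136 0.138] [10.8 32.6] 59.0
yellow 181 [399.5 236.9] z155 [0.619 0.195 0.155] z138 [0.607 0.198 0.138] [10.5 18.6] 56.3
red 789 [409.4  25.3] z155 [-0.351  0.19   0.155] z138 [-0.386  0.193  0.138] [55.2 20.3] 3.2
red 224 [400.8  58.5] z155 [-0.118  0.168  0.155] z138 [-0.147  0.171  0.138] [15.5 33.2] 88.1
red 403 [526.5 167.6] z155 [0.331 0.509 0.155] z138 [0.312 0.52  0.138] [23. 19.] 90.0
red 171 [340.8 252.7] z155 [0.689 0.07  0.155] z138 [0.679 0.07  0.138] [ 9.9 18.7] 59.0
red 190 [555.4 359.2] z155 [0.831 0.488 0.155] z138 [0.824 0.498 0.138] [42.  9.] 90.0
plug 1240 [209.98225806 194.54193548] [ 0.4826 -0.3371] [0.641 0.767] -0.10617935274413763 0.08688561858215173 ends [ 0.4145 -0.4186] [ 0.5383 -0.2705]
top
yellow 265 [173.5 176.5] z155 [0.62  0.196 0.155] z138 [0.624 0.2   0.138] [11.3 21.9] 45.0
yellow 207 [201.  202.8] z155 [0.56  0.134 0.155] z138 [0.563 0.137 0.138] [16.3 37.5] 45.0
yellow 90 [ 23.1 361.7] z155 [0.229 0.501 0.155] z138 [0.227 0.511 0.138] [ 5. 22.] 90.0
red 827 [ 37.  117.9] z155 [0.762 0.51  0.155] z138 [0.769 0.52  0.138] [26.1 53.1] 11.3
red 254 [229.8 145.2] z155 [0.69  0.071 0.155] z138 [0.695 0.074 0.138] [11.3 20.5] 45.0
red 174 [256.9 171.4] z155 [0.628 0.011 0.155] z138 [0.633 0.013 0.138] [15.7 38. ] 43.9
red 1009 [ 22.7 306. ] z155 [0.344 0.511 0.155] z138 [0.343 0.521 0.138] [23.8 44.2] 9.5
green 267 [115.7 208.3] z155 [0.551 0.321 0.155] z138 [0.554 0.328 0.138] [11.3 21.9] 45.0
green 183 [143.2 234.4] z155 [0.492 0.259 0.155] z138 [0.494 0.264 0.138] [15.6 41. ] 45.0
plug 169 [404.46745562 244.37278107] [ 0.4737 -0.3384] [-0.824 -0.567] -0.03488204122218484 0.03613799520219403 ends [ 0.5025 -0.3186] [ 0.444  -0.3589]
```

View pics/plug.png

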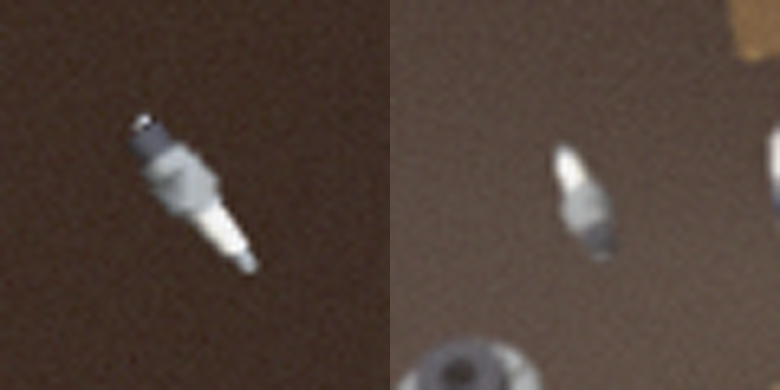

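View pics/bin.png

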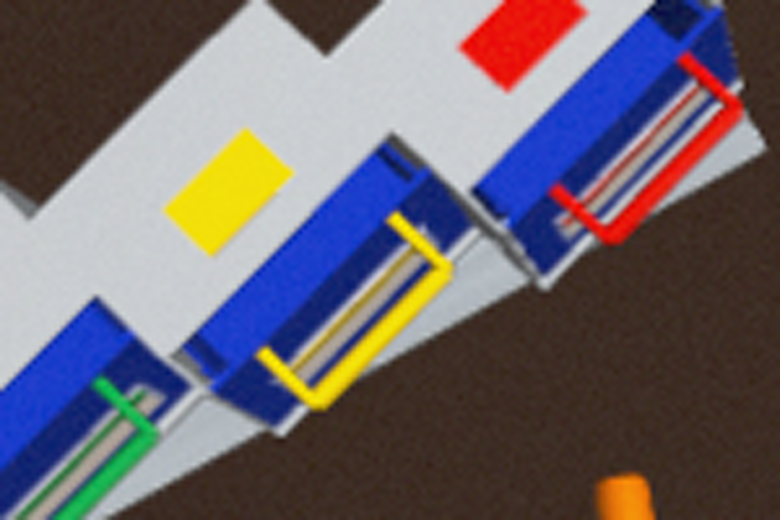

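The crop shows a complete plug on its own. In the top view, the hexagon is at about (403,243), the thread end at (396,234) and the terminal at (414,256). In the scene view the hexagon is at about (211,192). The yellow bar runs from about (191.5,218) to (216.5,191.5) in the top view, and the units are turned relative to the strip.

```bash
cat >> h.py <<'E'
def tri(a,b):
    A=[];r=[]
    for e,d in(a,b):
        d=d/np.linalg.norm(d);P=np.eye(3)-np.outer(d,d);A.append(P);r.append(P@e)
    return np.linalg.lstsq(np.vstack(A),np.hstack(r),rcond=None)[0]
def go(p,Rt):
    "rotate-first then shift, both in tool axes"
    s=manip.state();R0=R.from_quat(s['tool_rot'],scalar_first=True);Rt=R.from_matrix(Rt)
    print('rot deg',np.degrees((R0.inv()*Rt).as_rotvec()).round(1),'shift after rot mm',(1e3*Rt.inv().apply(np.array(p)-s['tool_pos'])).round(1),
     'world shift',(1e3*(np.array(p)-s['tool_pos'])).round(1))
def down(h,tilt=0):
    "tool down, tool x at heading h deg; tilt about tool x"
    c,s=np.cos(np.radians(h)),np.sin(np.radians(h))
    return np.array([[c,s,0],[s,-c,0],[0,0,-1.]])@R.from_rotvec([tilt,0,0],degrees=True).as_matrix()
E
python3 - <<'E'
from h import *
s=grab('scene');t=grab('top')
for nm,us,ut in(('hex',(211,192.5),(403.15,243)),('card',(399.5,236.9),(173.5,176.5)),):
    print(nm,tri(ray(s,*us),ray(t,*ut)).round(4))
print('hex z10',onz(t,403.15,243,.0105).round(4),onz(s,211,192.5,.0105).round(4))
e=[onz(t,*u,.138) for u in((191.5,217.9),(216.5,191.5))]
print('bar',e,np.mean(e,0).round(4),np.linalg.norm(e[0]-e[1]),np.degrees(np.arctan2(*(e[1]-e[0])[1::-1])))
# card edge directions, all three colours in top
hsv=cv2.cvtColor(t['image'],cv2.COLOR_BGR2HSV);H,S,V=[hsv[...,i].astype(int) for i in range(3)]
for nm,m in dict(y=(abs(H-28)<6)&(S>120)&(V>100),r=((H<5)|(H>175))&(S>150)&(V>100),g=(abs(H-68)<10)&(S>130)&(V>70)).items():
    for z,win in((.155,(205,140)),(.138,None)):
        for a,c,l in blobs(m,100):
            p=onz(t,*c,z)
            if not(.45<p[0]<.72 and -.02<p[1]<.36): continue
            card=l[max(0,int(c[1])-2):int(c[1])+3,int(c[0])-2:int(c[0])+3].all()
            if card!=(win is not None): continue
            ys,xs=np.nonzero(l);P=np.array([onz(t,x,y,z)[:2]*1e3 for x,y in zip(xs,ys)],np.float32)
            r=cv2.minAreaRect(P);print(nm,'card' if card else 'pull',p.round(4),np.round(r,1) if 0 else r)
print(proj(t,[0.139,-.609,.3]))
E
```

```text
hex [ 0.477  -0.3351  0.0106]
card [0.6201 0.1952 0.1562]
hex z10 [ 0.4769 -0.3349  0.0105] [ 0.477  -0.3354  0.0105]
bar [array([0.52946292, 0.15797408, 0.138     ]), array([0.58817564, 0.10301585, 0.138     ])] [0.5588 0.1305 0.138 ] 0.08042132611431245 -43.10824032447619
y card [0.62   0.1963 0.155 ] ((620.28271484375, 195.91476440429688), (29.24952507019043, 49.76879119873047), 45.91984939575195)
y pull [0.5652 0.1389 0.138 ] ((570.1314697265625, 143.3704833984375), (37.751556396484375, 86.40509033203125), 46.653324127197266)
r card [0.6895 0.0705 0.155 ] ((689.6393432617188, 70.38086700439453), (27.782928466796875, 48.22908401489258), 45.51228713989258)
r pull [0.6323 0.0122 0.138 ] ((637.6296997070312, 18.30450439453125), (36.09128189086914, 88.87763214111328), 46.38865661621094)
g card [0.5512 0.3216 0.155 ] ((551.8325805664062, 321.6585693359375), (27.527462005615234, 47.118858337402344), 45.64265823364258)
g pull [0.4952 0.2628 0.138 ] ((502.2270812988281, 267.0408630371094), (35.6292724609375, 88.80670166015625), 45.719886779785156)
[606.47168463 419.34418463]
```

```bash
python3 - <<'E'
from h import *
go([.5597,.1325,.21],down(-44.1))
E
```

```text
rot deg [-0.   0.  56.9] shift after rot mm [-213.8 -825.6   34.9] world shift [421.  741.7 -34.9]
```

servo_tool --moves '[[[0,0,0,0,0,9.5,24],[0,0,0,0,0,9.5,24],[0,0,0,0,0,9.5,24],[0,0,0,0,0,9.5,24],[0,0,0,0,0,9.5,24],[0,0,0,0,0,9.4,24],[-10,-40,0,0,0,0,24],[-10,-40,0,0,0,0,24],[-10,-40,0,0,0,0,24],[-10,-40,0,0,0,0,24],[-10,-40,0,0,0,0,24],[-10,-40,0,0,0,0,24]]]'

```text
time: 1.8
tool_pos: [0.2631, -0.394, 0.2453]
tool_rot: [0.0, 0.927, -0.375, 0.0]
contact_force: [0.8, 0.7, 0.2]
gripper_width: 0.28
grasp_force: 0.0
```

servo_tool --moves '[[[-11,-42,0,0,0,0,24],[-11,-42,0,0,0,0,24],[-11,-42,0,0,0,0,24],[-11,-42,0,0,0,0,24],[-11,-42,0,0,0,0,24],[-11,-42,0,0,0,0,24],[-11,-42,0,0,0,0,24],[-11,-42,0,0,0,0,24],[-11,-42,0,0,0,0,24],[-11,-42,0,0,0,0,24],[-11,-42,0,0,0,0,24],[0,0,0,0,0,0,24]]]'

```text
time: 3.3
tool_pos: [0.4976, 0.0228, 0.2452]
tool_rot: [-0.0, 0.928, -0.373, -0.0]
contact_force: [0.2, -0.2, -0.2]
gripper_width: 0.278
grasp_force: 0.0
```

```bash
python3 - <<'E'
from h import *
go([.5597,.1325,.19],down(-44.1))
s=manip.state();print(s['time'],s['gripper_width'],s['tool_pos'],s['joint_pos'].round(2))
E
```

```text
rot deg [0.  0.  0.2] shift after rot mm [ -31.7 -122.    55.2] world shift [ 62.1 109.7 -55.2]
3.3 0.27789396071267713 [0.49757919 0.02283831 0.24522388] [-0.1  -0.26  1.9   0.    1.5   2.23]
```

Move above the bar at z ≈ 0.19, then check from near.

servo_tool --moves '[[[-10.5,-40.5,0,0,0,0,24],[-10.5,-40.5,0,0,0,0,24],[-10.7,-41,0,0,0,0,24],[0,0,25,0,0,0,24],[0,0,28,0,0,0,24],[0,0,0,0,0,0,24],[0,0,0,0,0,0,24]]]'

```text
time: 4.18
tool_pos: [0.5595, 0.1299, 0.1935]
tool_rot: [-0.0, 0.927, -0.376, 0.001]
contact_force: [1.4, 1.3, -0.5]
gripper_width: 0.279
grasp_force: 0.0
```

```bash
python3 - <<'E'
from h import *
go([.5597,.1325,.138],down(-44.1))
s=grab('scene');t=grab('top')
p=manip.state()['tool_pos']; print('TCP px',proj(s,p),proj(t,p),'bar px',proj(s,[.5597,.1325,.138]))
a=s['image'][170:260,320:440]; b=t['image'][150:240,140:260]
cv2.imwrite('pics/near.png',np.vstack([cv2.resize(x,(400,300),interpolation=cv2.INTER_CUBIC) for x in(a,b)]))
E
```

```text
rot deg [-0.  -0.1 -0. ] shift after rot mm [-1.6 -2.  55.5] world shift [  0.2   2.6 -55.5]
TCP px [376.03108785 201.68621932] [198.94380166 199.59052869] bar px [372.85809661 215.99014895]
```

View pics/near.png

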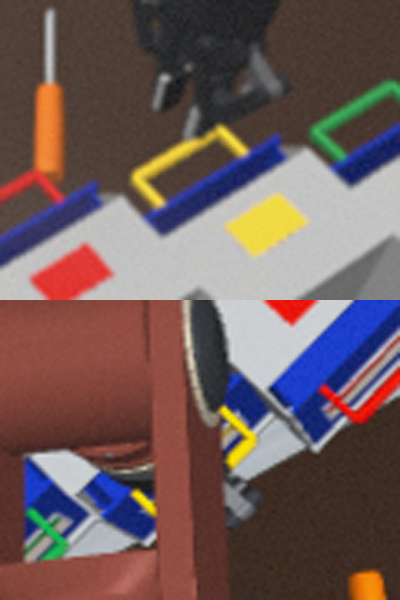

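The scene crop shows the fingers just in front of and above the yellow bar, whose middle is at about (374,216), matching the predicted (373,216). Descending around it.

servo_tool --moves '[[[-1.6,-2,10,0,0,0,24],[0,0,10,0,0,0,24],[0,0,10,0,0,0,24],[0,0,10,0,0,0,24],[0,0,10,0,0,0,24],[0,0,4,0,0,0,24],[0,0,0,0,0,0,24]]]'

```text
time: 5.15
tool_pos: [0.5592, 0.1331, 0.1379]
tool_rot: [0.0, 0.927, -0.375, -0.0]
contact_force: [-0.2, -0.5, 0.3]
gripper_width: 0.282
grasp_force: 0.0
```

servo_tool --moves '[[[0,0,0,0,0,0,16],[0,0,0,0,0,0,12],[0,0,0,0,0,0,8],[0,0,0,0,0,0,5],[0,0,0,0,0,0,5],[0,0,0,0,0,0,5]]]'

```text
time: 5.9
tool_pos: [0.5596, 0.133, 0.1389]
tool_rot: [0.0, 0.927, -0.375, 0.0]
contact_force: [-2.5, -1.4, 5.5]
gripper_width: 0.093
grasp_force: 58.8
```

servo_tool --moves '[[[0,3.8,2.6,2.5,0,0,5],[0,3.8,2.6,2.5,0,0,5],[0,3.8,2.6,2.5,0,0,5],[0,3.8,2.6,2.5,0,0,5]]]'

```text
time: 6.4
tool_pos: [0.5493, 0.1223, 0.1274]
tool_rot: [-0.081, 0.923, -0.374, 0.033]
contact_force: [-3.8, -3.6, 5.5]
gripper_width: 0.092
grasp_force: 59.5
```

servo_tool --moves '[[[0,3.8,2.6,2.5,0,0,5],[0,3.8,2.6,2.5,0,0,5],[0,3.8,2.6,2.5,0,0,5],[0,3.8,2.6,2.5,0,0,5],[0,3.8,2.6,2.5,0,0,5],[0,3.8,2.6,2.5,0,0,5],[0,3.8,2.6,2.5,0,0,5],[0,3.8,2.6,2.5,0,0,5],[0,3.8,2.6,2.5,0,0,5],[0,3.8,2.6,2.5,0,0,5],[0,3.8,2.6,2.5,0,0,5],[0,0,0,0,0,0,5]]]'

```text
time: 7.9
tool_pos: [0.5297, 0.1021, 0.0838]
tool_rot: [-0.297, 0.877, -0.357, 0.121]
contact_force: [-1.8, -3.7, 1.0]
gripper_width: 0.088
grasp_force: 59.6
```

servo_tool --moves '[[[0,0,0,0,0,0,14],[0,0,0,0,0,0,24],[0,0,0,0,0,0,24],[0,0,-10,0,0,0,24],[0,0,-20,0,0,0,24],[0,0,-30,0,0,0,24],[0,0,-40,0,0,0,30],[0,0,-40,0,0,0,60],[0,0,-20,0,0,0,60],[0,0,0,0,0,0,60]]]'

```text
time: 9.15
tool_pos: [0.463, 0.032, 0.2142]
tool_rot: [-0.298, 0.877, -0.355, 0.123]
contact_force: [0.6, -0.4, -0.7]
gripper_width: 0.701
grasp_force: 0.0
```

```bash
python3 - <<'E'
from h import *
s=grab('scene')
cv2.imwrite('pics/open.png',cv2.resize(s['image'][100:310,240:520],(800,600),interpolation=cv2.INTER_CUBIC))
# plug: tool x along plug axis heading 34.6
go([.477,-.335,.22],down(34.6))
E
```

```text
rot deg [-31.3 -25.8 -75.7] shift after rot mm [-196.9  310.8   -7.4] world shift [  14.4 -367.6    7.4]
```

View pics/open.png

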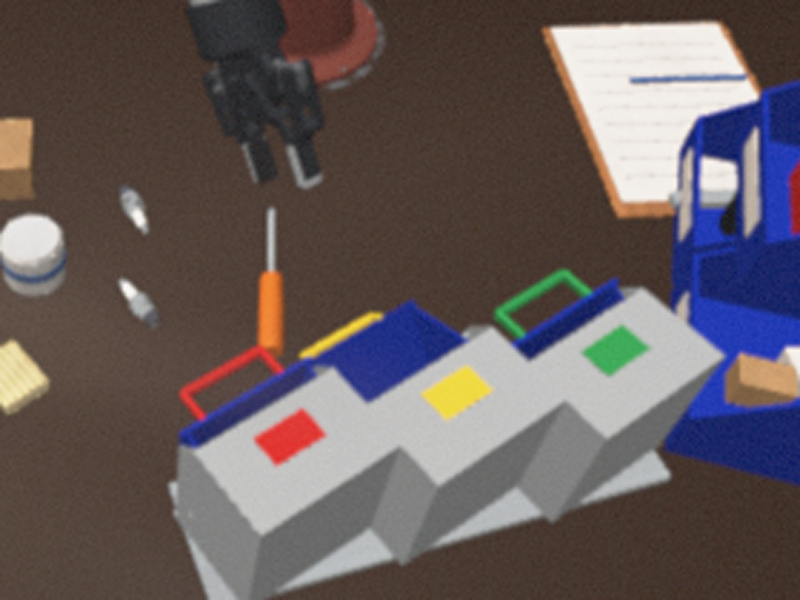

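The yellow bin is tipped open with its pull at about (340,335) in the crop; red and green are still shut. Next, the plug.

servo_tool --moves '[[[0,0,-10,-9.4,0,0,50],[0,0,-10,-9.4,0,0,50],[0,0,0,-9.4,0,0,50],[0,0,0,-9.2,0,0,50],[0,0,0,0,0,-10,50],[0,0,0,0,0,-10,50],[0,0,0,0,0,-10,50],[0,0,0,0,0,-10,50],[0,0,0,0,0,-10,50],[0,0,0,0,0,-10,50],[0,0,0,0,0,-10,50],[0,0,0,0,0,-8.7,50]]]'

```text
time: 10.7
tool_pos: [0.4544, 0.026, 0.2268]
tool_rot: [-0.001, 0.954, 0.301, -0.001]
contact_force: [0.5, 0.1, -0.1]
gripper_width: 0.588
grasp_force: 0.0
```

servo_tool --moves '[[[-25,39,0,0,0,0,50],[-25,39,0,0,0,0,50],[-25,39,0,0,0,0,50],[-25,39,0,0,0,0,50],[-25,39,0,0,0,0,50],[-25,39,0,0,0,0,50],[-25,39,0,0,0,0,50],[0,0,0,0,0,0,50],[0,0,0,0,0,0,50]]]'

```text
time: 11.82
tool_pos: [0.4659, -0.2978, 0.2266]
tool_rot: [-0.002, 0.955, 0.298, 0.0]
contact_force: [-1.2, -0.0, -0.1]
gripper_width: 0.589
grasp_force: 0.0
```

```bash
python3 - <<'E'
from h import *
go([.477,-.335,.10],down(34.6))
E
```

```text
rot deg [-0.2 -0.1  0.1] shift after rot mm [-12.   36.9 126.6] world shift [  11.1  -37.2 -126.6]
```

servo_tool --moves '[[[-12,36.9,20,0,0,0,50],[0,0,40,0,0,0,50],[0,0,40,0,0,0,50],[0,0,40,0,0,0,50],[0,0,30,0,0,0,50],[0,0,20,0,0,0,50],[0,0,12,0,0,0,50],[0,0,0,0,0,0,50],[0,0,0,0,0,0,50]]]'

```text
time: 12.95
tool_pos: [0.4782, -0.3364, 0.0276]
tool_rot: [0.001, 0.955, 0.298, 0.001]
contact_force: [-0.7, 0.5, 0.8]
gripper_width: 0.585
grasp_force: 0.0
```

```bash
python3 - <<'E'
from h import *
go([.477,-.335,.017],down(34.6))
s=grab('scene')
cv2.imwrite('pics/grip.png',cv2.resize(s['image'][150:230,160:260],(600,480),interpolation=cv2.INTER_CUBIC))
E
```

```text
rot deg [ 0.1 -0.1  0. ] shift after rot mm [-0.2 -1.8 10.6] world shift [ -1.2   1.4 -10.6]
```

View pics/grip.png

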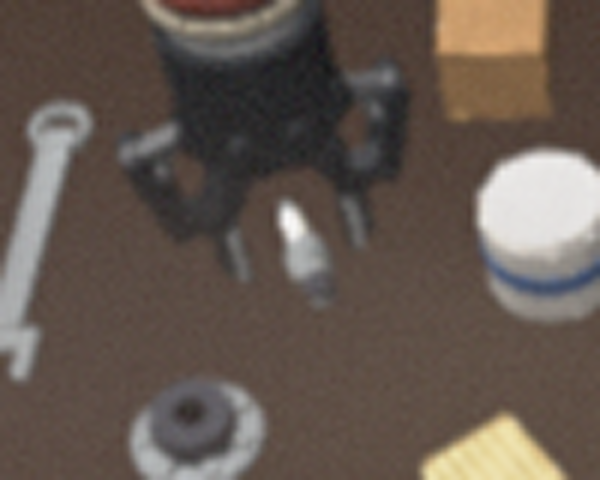

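The plug, with its hexagon at about (303,262) in the crop, lies centred between the two fingertips at (240,270) and (360,240). Going down and closing.

servo_tool --moves '[[[0,-1.5,6,0,0,0,50],[0,0,4.5,0,0,0,50],[0,0,0,0,0,0,34],[0,0,0,0,0,0,26],[0,0,0,0,0,0,20],[0,0,0,0,0,0,13],[0,0,0,0,0,0,13],[0,0,0,0,0,0,13]]]'

```text
time: 14.0
tool_pos: [0.4767, -0.3347, 0.016]
tool_rot: [-0.0, 0.955, 0.298, 0.001]
contact_force: [-1.4, -0.1, 2.5]
gripper_width: 0.214
grasp_force: 58.6
```

Gripped at 18.3 mm, which fits the hexagon. Lifting, turning back to the bin's heading, then working out the insertion.

servo_tool --moves '[[[0,0,-10,0,0,0,13],[0,0,-40,0,0,0,13],[0,0,-60,0,0,0,13],[0,0,-60,0,0,0,13],[0,0,-54,0,0,10,13],[0,0,0,0,0,10,13],[0,0,0,0,0,10,13],[0,0,0,0,0,10,13],[0,0,0,0,0,10,13],[0,0,0,0,0,10,13],[0,0,0,0,0,10,13],[0,0,0,0,0,8.7,13]]]'

```text
time: 15.5
tool_pos: [0.4761, -0.3346, 0.2399]
tool_rot: [-0.001, 0.926, -0.378, 0.0]
contact_force: [-0.4, 1.4, -0.6]
gripper_width: 0.21
grasp_force: 58.7
```

```bash
cat >> h.py <<'E'
PV=np.array([.5993,.1739,.05]);HX=np.array([np.cos(np.radians(45.9)),np.sin(np.radians(45.9)),0])
def binpt(x,z,deg):
    a=np.radians(deg);x,z=x/1e3,z/1e3
    return PV+HX*(x*np.cos(a)-z*np.sin(a))+np.array([0,0,x*np.sin(a)+z*np.cos(a)])
E
python3 - <<'E'
from h import *
for zz in(165,40.5): print(binpt(9,zz,40)); go(binpt(9,zz,40),down(-44.1,40))
E
```

```text
[0.53028942 0.10268661 0.18218242]
rot deg [39.9 -0.1 -0.3] shift after rot mm [-265.4 -232.3  270.3] world shift [ 54.2 437.3 -57.7]
[0.58598127 0.16015614 0.08680989]
rot deg [39.9 -0.1 -0.3] shift after rot mm [-265.4 -232.3  394.8] world shift [ 109.9  494.8 -153.1]
```

servo_tool --moves '[[[-20,-26,0,0,0,0,13],[-27,-36,0,0,0,0,13],[-27,-36,0,0,0,0,13],[-27,-36,0,0,0,0,13],[-27,-36,0,0,0,0,13],[-27,-36,0,0,0,0,13],[-27,-36,0,0,0,0,13],[-27,-36,0,0,0,0,13],[-27,-36,0,0,0,0,13],[-18,-24,0,0,0,0,13],[-11,-14,0,0,0,0,13],[0,0,0,0,0,0,13]]]'

```text
time: 17.0
tool_pos: [0.5306, 0.1029, 0.2403]
tool_rot: [-0.001, 0.927, -0.375, 0.0]
contact_force: [0.6, 0.3, -0.5]
gripper_width: 0.214
grasp_force: 58.8
```

servo_tool --moves '[[[0,0,0,8,0,0,13],[0,0,0,8,0,0,13],[0,0,0,8,0,0,13],[0,0,0,8,0,0,13],[0,0,0,8,0,0,13],[0,0,0,0,0,0,13],[0,0,0,0,0,0,13]]]'

```text
time: 17.88
tool_pos: [0.5312, 0.1017, 0.241]
tool_rot: [-0.317, 0.871, -0.353, 0.129]
contact_force: [-0.1, -0.3, -0.7]
gripper_width: 0.212
grasp_force: 58.9
```

```bash
python3 - <<'E'
from h import *
for zz in(165,40.5): go(binpt(9,zz,40),down(-44.1,40))
print(manip.state()['joint_pos'].round(2))
E
```

```text
rot deg [-0.  -0.1  0. ] shift after rot mm [-1.3 37.7 45.1] world shift [ -0.9   1.  -58.8]
rot deg [-0.  -0.1  0. ] shift after rot mm [ -1.3  37.7 169.6] world shift [  54.8   58.5 -154.2]
[-0.23 -0.45  2.16  0.66  1.12  1.91]
```

servo_tool --moves '[[[-1.3,18.7,10,0,0,0,13],[0,19,35,0,0,0,13],[0,0,20,0,0,0,13],[0,0,20,0,0,0,13],[0,0,20,0,0,0,13],[0,0,15,0,0,0,13],[0,0,15,0,0,0,13],[0,0,10,0,0,0,13],[0,0,0,0,0,0,13],[0,0,0,0,0,0,13]]]'

```text
time: 19.12
tool_pos: [0.5772, 0.1488, 0.1097]
tool_rot: [-0.318, 0.871, -0.351, 0.131]
contact_force: [-20.1, -13.5, 26.5]
gripper_width: 0.214
grasp_force: 72.7
```

```bash
python3 - <<'E'
from h import *
go(binpt(9,40.5,40),down(-44.1,40))
s=grab('scene')
cv2.imwrite('pics/ins.png',cv2.resize(s['image'][150:270,320:480],(800,600),interpolation=cv2.INTER_CUBIC))
E
```

```text
rot deg [-0.3 -0.1  0.3] shift after rot mm [-1.5  3.8 26.7] world shift [  8.8  11.3 -22.9]
```

View pics/ins.png

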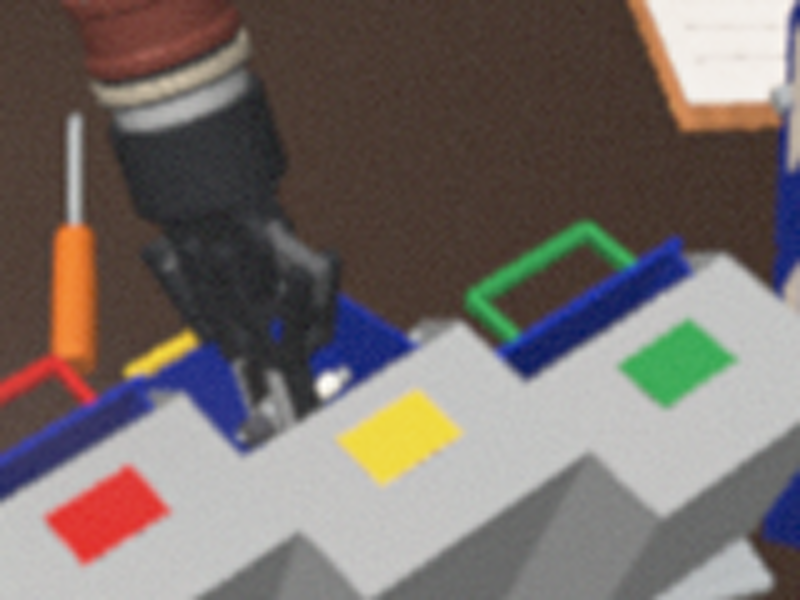

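The image shows the plug still held (ceramic at about (330,382)), but the wide finger knuckles are bearing on the front panel's top edge, and the force points along the bin's mouth direction. I'll back out and turn the tool a quarter turn so the knuckles lie along the 118 mm width.

servo_tool --moves '[[[0,0,-20,0,0,0,13],[0,0,-30,0,0,0,13],[0,0,-40,0,0,0,13],[0,0,0,0,0,-10,13],[0,0,0,0,0,-10,13],[0,0,0,0,0,-10,13],[0,0,0,0,0,-10,13],[0,0,0,0,0,-10,13],[0,0,0,0,0,-10,13],[0,0,0,0,0,-10,13],[0,0,0,0,0,-10,13],[0,0,0,0,0,-10,13]]]'

```text
time: 20.68
tool_pos: [0.534, 0.1083, 0.1729]
tool_rot: [-0.133, 0.864, 0.37, 0.315]
contact_force: [-0.0, -0.3, -0.6]
gripper_width: 0.215
grasp_force: 60.4
```

```bash
python3 - <<'E'
from h import *
T=down(-44.1,40)@R.from_rotvec([0,0,-90],degrees=True).as_matrix()
print(T.round(2),manip.state()['contact_force'].round(1))
for zz in(150,34.5): go(binpt(24,zz,40),T)
E
```

```text
[[ 0.53  0.72  0.45]
 [ 0.55 -0.7   0.46]
 [ 0.64 -0.   -0.77]] [-0.  -0.3 -0.6]
rot deg [-0.1 -0.   0.4] shift after rot mm [15.9  1.3  3.6] world shift [11.   9.5  7.4]
rot deg [-0.1 -0.   0.4] shift after rot mm [ 15.9   1.3 119.1] world shift [ 62.7  62.8 -81. ]
```

servo_tool --moves '[[[8,1.3,0,0,0,0.4,13],[8,0,0,0,0,0,13],[0,0,20,0,0,0,13],[0,0,20,0,0,0,13],[0,0,15,0,0,0,13],[0,0,10,0,0,0,13],[0,0,10,0,0,0,13],[0,0,0,0,0,0,13]]]'

```text
time: 21.68
tool_pos: [0.5773, 0.1509, 0.1263]
tool_rot: [-0.135, 0.866, 0.363, 0.315]
contact_force: [0.1, 0.5, -0.5]
gripper_width: 0.209
grasp_force: 60.4
```

servo_tool --moves '[[[0,0,7,0,0,0,13],[0,0,7,0,0,0,13],[0,0,6,0,0,0,13],[0,0,0,0,0,0,13]]]'

```text
time: 22.18
tool_pos: [0.5862, 0.1601, 0.1109]
tool_rot: [-0.135, 0.866, 0.363, 0.315]
contact_force: [0.3, 0.3, -0.8]
gripper_width: 0.215
grasp_force: 60.4
```

servo_tool --moves '[[[0,0,6,0,0,0,13],[0,0,6,0,0,0,13],[0,0,5,0,0,0,13],[0,0,0,0,0,0,13]]]'

```text
time: 22.68
tool_pos: [0.5939, 0.168, 0.098]
tool_rot: [-0.135, 0.866, 0.363, 0.315]
contact_force: [0.3, -0.8, -0.7]
gripper_width: 0.21
grasp_force: 60.4
```

```bash
python3 - <<'E'
from h import *
T=down(-44.1,40)@R.from_rotvec([0,0,-90],degrees=True).as_matrix()
go(binpt(24,34.5,40),T)
s=grab('scene')
cv2.imwrite('pics/ins2.png',cv2.resize(s['image'][150:270,320:480],(800,600),interpolation=cv2.INTER_CUBIC))
E
```

```text
rot deg [-0.1 -0.1 -0.4] shift after rot mm [-0.7 -0.3  7.4] world shift [ 2.8  3.2 -6.2]
```

View pics/ins2.png

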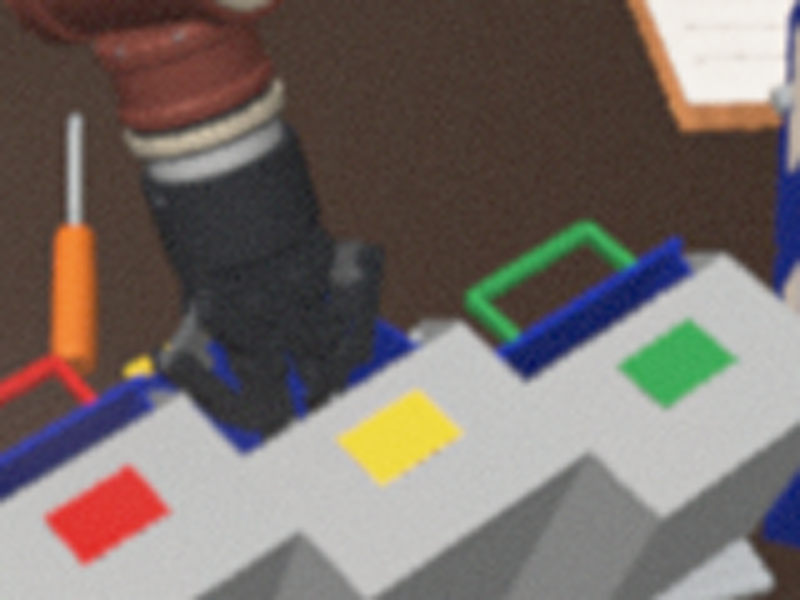

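The gripper now sits inside the open bin, with its knuckles at about (190,350) and (360,260), within the bin's width. Force is nil, so I'll go a little deeper and then release gently.

servo_tool --moves '[[[0,0,5,0,0,0,13],[0,0,5,0,0,0,13],[0,0,0,0,0,0,13],[0,0,0,0,0,0,13]]]'

```text
time: 23.22
tool_pos: [0.5985, 0.1724, 0.0909]
tool_rot: [-0.135, 0.866, 0.363, 0.315]
contact_force: [0.6, 0.5, -0.5]
gripper_width: 0.21
grasp_force: 60.4
```

servo_tool --moves '[[[0,0,3,0,0,0,13],[0,0,3,0,0,0,13],[0,0,0,0,0,0,13],[0,0,0,0,0,0,13]]]'

```text
time: 23.72
tool_pos: [0.6011, 0.1752, 0.0861]
tool_rot: [-0.135, 0.866, 0.363, 0.315]
contact_force: [-0.9, 0.7, -0.9]
gripper_width: 0.209
grasp_force: 60.4
```

servo_tool --moves '[[[0,0,0,0,0,0,20],[0,0,0,0,0,0,22],[0,0,0,0,0,0,24],[0,0,0,0,0,0,27],[0,0,0,0,0,0,27],[0,0,0,0,0,0,27]]]'

```text
time: 24.48
tool_pos: [0.5999, 0.176, 0.0858]
tool_rot: [-0.136, 0.866, 0.364, 0.314]
contact_force: [-6.7, 4.5, 1.2]
gripper_width: 0.315
grasp_force: 0.0
```

servo_tool --moves '[[[0,0,-10,0,0,0,27],[0,0,-15,0,0,0,27],[0,0,-25,0,0,0,27],[0,0,-30,0,0,0,27],[0,0,-30,0,0,0,27],[0,0,-30,0,0,0,27],[0,0,0,0,0,0,27]]]'

```text
time: 25.35
tool_pos: [0.5402, 0.1088, 0.1971]
tool_rot: [-0.132, 0.866, 0.363, 0.318]
contact_force: [0.4, 0.3, 0.1]
gripper_width: 0.319
grasp_force: 0.0
```

```bash
python3 - <<'E'
from h import *
s=grab('scene')
cv2.imwrite('pics/rel.png',cv2.resize(s['image'][150:270,320:480],(800,600),interpolation=cv2.INTER_CUBIC))
for zz in(150,88):go(binpt(-57,zz,39),down(-44.1,39))
E
```

```text
rot deg [-0.8 -1.1 89.7] shift after rot mm [-2.  80.1 18.2] world shift [-36.8 -35.1 -64.5]
rot deg [-0.8 -1.1 89.7] shift after rot mm [-2.  80.1 80.2] world shift [  -9.6   -7.1 -112.7]
```

View pics/rel.png

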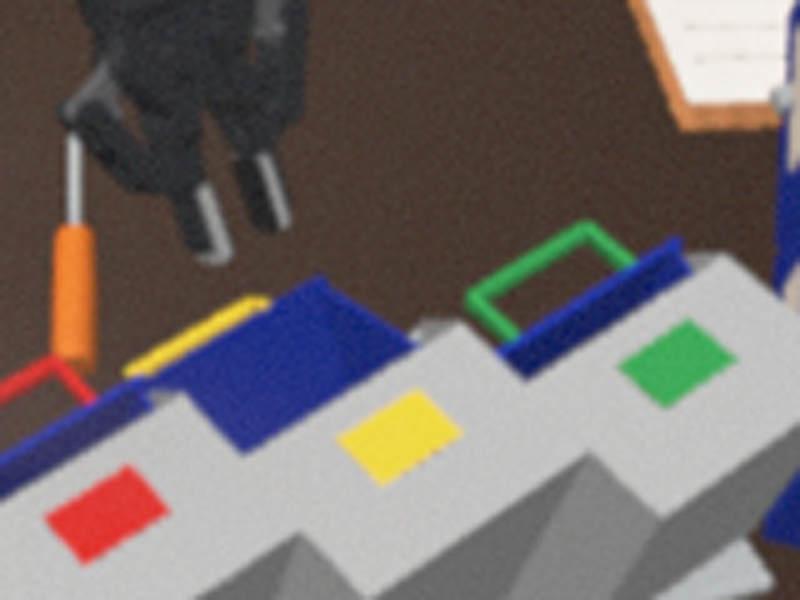

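The bin is still fully open and the pull is at about (200,335). The fingers are empty and the plug is out of sight down in the bin. The ten views are used up. Next I re-grip the bar and swing it shut along the reverse arc.

servo_tool --moves '[[[0,0,-5,0,0,10,24],[0,0,-5,0,0,10,24],[0,0,0,0,0,10,24],[0,0,0,0,0,10,24],[0,0,0,0,0,10,24],[0,0,0,0,0,10,24],[0,0,0,0,0,10,24],[0,0,0,0,0,10,24],[0,0,0,0,0,9.7,24],[0,40,0,0,0,0,24],[0,40,0,0,0,0,24],[0,0,0,0,0,0,24]]]'

```text
time: 26.9
tool_pos: [0.4892, 0.0618, 0.1455]
tool_rot: [-0.317, 0.87, -0.355, 0.126]
contact_force: [0.6, 0.5, 0.1]
gripper_width: 0.283
grasp_force: 0.0
```

```bash
python3 - <<'E'
from h import *
go(binpt(-57,88,40),down(-44.1,40))
t=grab('scene');hsv=cv2.cvtColor(t['image'],cv2.COLOR_BGR2HSV);H,S,V=[hsv[...,i].astype(int) for i in range(3)]
for a,c,l in blobs((abs(H-28)<6)&(S>120)&(V>100),25):
    if 330<c[0]<420 and 190<c[1]<250:
        ys,xs=np.nonzero(l);print(a,c,xs.min(),xs.max(),ys.min(),ys.max())
B=binpt(-57,88,40);L=np.array([.718,-.696,0])
print('bar pred px',proj(t,B),proj(t,B+.04*L),proj(t,B-.04*L))
E
```

```text
rot deg [ 0.1  0.2 -0.4] shift after rot mm [ 1.  -1.9 86.1] world shift [ 40.3  40.1 -64.7]
82 [358.54878049 216.48780488] 345 372 209 224
225 [399.36888889 236.92444444] 388 411 229 245
bar pred px [358.26922163 217.72567679] [346.27482245 224.69569096] [369.95873136 210.93283562]
```

servo_tool --moves '[[[1,-1.9,20,0,0,0,24],[0,0,20,0,0,0,24],[0,0,15,0,0,0,24],[0,0,10,0,0,0,24],[0,0,10,0,0,0,24],[0,0,9,0,0,0,24],[0,0,0,0,0,0,24]]]'

```text
time: 27.82
tool_pos: [0.5306, 0.1014, 0.086]
tool_rot: [-0.318, 0.871, -0.353, 0.128]
contact_force: [0.0, -0.4, -0.5]
gripper_width: 0.282
grasp_force: 0.0
```

servo_tool --moves '[[[0,0,0,0,0,0,14],[0,0,0,0,0,0,8],[0,0,0,0,0,0,5],[0,0,0,0,0,0,5],[0,-3.9,-2.4,-2.5,0,0,5],[0,-3.9,-2.4,-2.5,0,0,5],[0,-3.9,-2.4,-2.5,0,0,5],[0,-3.9,-2.4,-2.5,0,0,5],[0,-3.9,-2.4,-2.5,0,0,5],[0,-3.9,-2.4,-2.5,0,0,5]]]'

```text
time: 29.08
tool_pos: [0.5395, 0.1101, 0.1118]
tool_rot: [-0.202, 0.904, -0.368, 0.082]
contact_force: [9.5, 6.7, -8.3]
gripper_width: 0.088
grasp_force: 58.2
```

servo_tool --moves '[[[0,-3.9,-2.4,-2.5,0,0,5],[0,-3.9,-2.4,-2.5,0,0,5],[0,-3.9,-2.4,-2.5,0,0,5],[0,-3.9,-2.4,-2.5,0,0,5],[0,-3.9,-2.4,-2.5,0,0,5],[0,-3.9,-2.4,-2.5,0,0,5],[0,0,0,0,0,0,5]]]'

```text
time: 29.95
tool_pos: [0.5522, 0.1234, 0.1319]
tool_rot: [-0.084, 0.923, -0.374, 0.034]
contact_force: [9.2, 5.0, -10.6]
gripper_width: 0.087
grasp_force: 59.1
```

```bash
python3 - <<'E'
from h import *
for d in(10,0):go(binpt(-57,88,d),down(-44.1,d))
E
```

```text
rot deg [-0.4  0.  -0.1] shift after rot mm [-1.3  3.2  4.6] world shift [-2.6 -0.8 -5.1]
rot deg [-10.4   0.   -0.1] shift after rot mm [ -1.3 -12.   -6.1] world shift [7.4 9.6 6.1]
```

servo_tool --moves '[[[0,-3.5,-1.6,-2.5,0,0,5],[0,-3.5,-1.6,-2.5,0,0,5],[0,-3.5,-1.6,-2.5,0,0,5],[0,-3.5,-1.4,-2.5,0,0,5],[0,0,0,0,0,0,5]]]'

```text
time: 30.58
tool_pos: [0.5607, 0.1321, 0.1405]
tool_rot: [-0.002, 0.927, -0.376, -0.0]
contact_force: [0.9, 0.5, -3.5]
gripper_width: 0.087
grasp_force: 60.3
```

```bash
python3 - <<'E'
from h import *
go([.5596,.133,.1389],down(-44.1,0)); print(manip.state()['contact_force'])
E
```

```text
rot deg [-0.2  0.1 -0. ] shift after rot mm [-1.4  0.1  1.6] world shift [-1.1  0.9 -1.6]
[ 0.92704473  0.47249105 -3.46236949]
```

servo_tool --moves '[[[0,-2,0,0,0,0,5],[0,-2,0,0,0,0,5],[0,0,0,0,0,0,5],[0,0,0,0,0,0,5]]]'

```text
time: 31.08
tool_pos: [0.5609, 0.1322, 0.1404]
tool_rot: [0.002, 0.927, -0.376, -0.002]
contact_force: [-8.7, -6.7, 3.7]
gripper_width: 0.086
grasp_force: 61.1
```

It is against the shut stop: the push moves nothing further and the bar is back at its original shut position. Easing off, releasing and rising clear.

servo_tool --moves '[[[0,3,0,0,0,0,5],[0,0,0,0,0,0,14],[0,0,0,0,0,0,24],[0,0,0,0,0,0,24],[0,0,-8,0,0,0,24],[0,0,-12,0,0,0,24],[0,0,-20,0,0,0,24],[0,0,-40,0,0,0,24],[0,30,-20,0,0,0,24],[0,50,0,0,0,0,24],[0,50,0,0,0,0,24],[0,0,0,0,0,0,24]]]'

```text
time: 32.58
tool_pos: [0.469, 0.037, 0.2416]
tool_rot: [-0.001, 0.926, -0.377, 0.001]
contact_force: [0.2, 0.1, 0.5]
gripper_width: 0.28
grasp_force: 0.0
```

```bash
python3 - <<'E'
from h import *
print(manip.state()['tool_pos'])
t=grab('scene');hsv=cv2.cvtColor(t['image'],cv2.COLOR_BGR2HSV);H,S,V=[hsv[...,i].astype(int) for i in range(3)]
for nm,m in dict(y=(abs(H-28)<5)&(S>170)&(V>120),r=((H<5)|(H>175))&(S>170)&(V>90),g=(abs(H-68)<10)&(S>150)&(V>70)).items():
  for a,c,l in blobs(m,25):
    if 290<c[0]<480 and 190<c[1]<260: print(nm,a,c.round(1))
E
```

```text
[0.46904251 0.03701924 0.24163333]
y 113 [374.9 216.3]
y 181 [399.5 236.9]
r 146 [318.5 230.8]
r 202 [340.9 252.6]
g 113 [427.1 203.9]
g 155 [454.7 222.1]
```

The yellow pull is back at its starting pixel, (374.9,216.3) against (374.5,216.6), so the bin is shut. Handing in.

```bash
python3 -c "
from plant import manip
print(manip.job_done())"
```

```text
the job is handed in; nothing more can be done
None
```

I put the plug in the yellow bin, pushed the bin shut against its stop, and handed the job in at about 33 s; I saw no verdict, and the plug's rest inside the bin was not seen directly.

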